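Gauge two bushes, sort out the undersize one

TASK

One of the two brass bushes on the steel plate is too narrow deep inside. Find out with the plug gauge from the wooden stand which one it is, feeling gently and never forcing the gauge; leave the gauge standing fully home in the bush that it passes, that bush still upright on the plate, and set the other bush down gently and upright in the white tray. Leave the caliper and the green wax block where they lie.

Things in the scene. Friction and masses are not known exactly. Their poses are not given: they have to be found in the camera images.
- gauge_handle (a point): centre of the square handle (grip here) of the loose upright steel plug gauge, 80 mm tall, 120 g: handle 16 x 16 x 44 mm (sides along this point's x, y), below it a round collar 28 mm across, 4 mm thick, with its underside 26 mm below this point, below that the round plug, 20 mm across, 32 mm long. It starts with the plug in the stand's hole and the collar on the stand's top
- gauge_tip (a point): centre of the lower end face of the gauge's plug, 58 mm below the handle's centre; z points up the gauge; the plug's lowest 3 mm taper from 20 to 16 mm
- gauge: the same plug gauge; origin at the centre of the plug's lower end face
- bush_a_centre (a point): centre (20 mm above the underside) of a loose upright brass bush, a round sleeve 36 mm across, 40 mm tall, 200 g, its 21.2 mm bore open at both ends along z, standing on the plate about 0.11 m from its twin. They look alike; either one, at random, narrows inside, so the gauge's plug stops 20 mm below its top; the other takes all 32 mm of plug until the collar rests on the bush's top
- bush_b_centre (a point): centre (20 mm above the underside) of a loose upright brass bush, a round sleeve 36 mm across, 40 mm tall, 200 g, its 21.2 mm bore open at both ends along z, standing on the plate about 0.11 m from its twin. They look alike; either one, at random, narrows inside, so the gauge's plug stops 20 mm below its top; the other takes all 32 mm of plug until the collar rests on the bush's top
- plate: fixed dark steel inspection plate on the bench, 200 x 70 x 8 mm (long along its own x), origin at the centre of its underside; the bushes stand on it. More than 25 N of load on it (the bushes weigh about 4 N together) counts as forcing the gauge
- stand: fixed wooden gauge stand, 60 x 60 x 44 mm, origin at the centre of its underside; a 23 mm hole 38 mm deep in the middle of its top
- tray: the fixed white tray, 100 x 160 x 22 mm; origin at the centre of its underside, inner floor 2 mm above it; inside 96 mm along its x by 156 mm along its y, rim 22 mm above the bench, walls 2 mm thick; a load of more than 45 N on it counts as dropping or ramming
- the_arm_lamp: fixed black bench lamp (a bystander) that reaches in from the right rear; origin on the bench. Its level box head hangs 0.20 to 0.33 m above the bench, from 0.26 m to 0.14 m nearer the robot than this origin (along x) and from 0.06 m right of it to 0.34 m left of it (along y): go round the robot side of it. (A fixed board roofs the rear of the bench 0.44 m up, from x = 0.70 m on)
- caliper: loose digital caliper lying on the bench, 150 x 51 x 11 mm, a bystander; origin at the centre of its underside
- wax_block: loose sawn block of green wax, 42 x 55 x 24 mm, a bystander; origin at the centre of its underside
There are look-alikes about, which are no part of the job. Leave any orange or red look-alike of the gauge alone.

How it is judged:
By the outcome, as a careful person would: the job done as asked, in the order asked, and still so for the second after the job is handed in, with the robot touching nothing.
It also fails if it takes over 72 s, if anything falls off the work surface, if the arm or the gripper's body presses on something with over 40 N, if the wrist force passes 120 N, or if a joint passes its speed limit or range.

ROBOT

A 7-joint arm with a two-finger parallel gripper is mounted at the origin on a cart in front of the work surface, level with it; the furniture and walls round the work are solid. World frame = base frame: x ahead of the robot, y to its left, z up, the work surface at z = 0. Lengths are in m, angles in degrees, forces in N, time in s.
With the tool pointing down it reaches from about 0.425 to 0.875 m from the base axis. Payload 4.7 kg.
Tool frame: the origin (TCP) lies midway between the tips of the shut fingers; the grasp point (between the pads) lies 19 mm behind it; z points along the fingers, y is the line along which they close (so a half turn about z gives the same grasp; the last joint's range is limited). The gripper opens to 87 mm and grips with 3 to 60 N. Pads are 19 mm wide; open, the fingers measure 117 mm over their backs; the gripper's body (75 mm by 190 mm) begins 51 mm behind the grasp point.
Start: joints at [-75.911, 18.392, -4.016, 83.108, 1.295, 78.541, -3.26], TCP at [0.149, 0.633, 0.189] pointing down, gripper open.
Joint ranges: [-163.93, 163.93], [-17.29, 119.83], [-79.2, 71.16], [3.27, 140.29], [-89.18, 269.18], [5.43, 117.66], [-154.24, 154.24]. Speed limits (degrees/s): [147.25, 147.25, 180, 180, 180, 180, 180].

INTERFACE

Orientations are given as [roll, pitch, yaw] about the fixed x, y, z axes, in that order (R = Rz(yaw) Ry(pitch) Rx(roll)).
In Python, from plant import read_state, vision, arm gives the robot as it stands. The module is installed in compiled form; this text tells all that it offers.
- The arm moves only by the shell command python3 -m crank 'ROWS' [FORCE]. ROWS is JSON, a list that holds one entry, the list of rows, each a list of 7 numbers: the shift along the world's x, y, z in mm, then the turn, a rotation vector about the world's x, y, z in rad, then the opening, from 0 (shut) to 1 (fully open). In form: [[[tx, ty, tz, wx, wy, wz, jaw], ...]]. A call has 1 to 5 rows; each row shifts and turns the commanded pose from where the row before left it; what a row does not reach is not made up. A row lasts 1/10 s, in which the tool goes at most 50 mm and 8.59 degrees, less where a joint would pass 70% of its speed; a pose out of reach is approached as far as the arm can. A call with a gripper value outside its range is refused whole. The fingers move at their own pace and stop on an object; FORCE is the grip in N (left out, the last holds). Time passes only in rows, so rows that do not move let the fingers close. It gives the time, the measured TCP pose, the force, the opening and the grip force at its end, in the units of the state.
- read_state(): the state, without advancing time (a new reading comes with each control period).
- vision.grab_frame(name): name is "side" or "top"; returns a dict with "image" (384x512x3 uint8, red, green, blue), "fov_y" (degrees; the focal length in pixels is half the picture's height over the tangent of half this angle, whatever the lens; pixels are square), "cx", "cy" (the principal point, pixels), "eye" and "orientation" of the camera in the world. Camera axes: x right, y up, looking along -z (the intrinsics and any distortion apply to the point x, -y, -z); pixel columns grow to the right and rows downward; lengths in m; the calibration is good to about 2 mm. A picture is of the moment at which its call begins. There is no depth.
- arm.finish_job(): hands the job in; it is judged then, once.
The state is a dict: "clock": time; "joints": joint angles; "qvel": joint speeds; "joint_efforts": joint torques, N m; "position": TCP position; "ee_rot": TCP orientation; "ft_force": force on the tool from outside, world axes, zero at the start; "torque": the same for the moment, N m; "gripper_width": opening from 0.0 (shut) to 1.0 (fully open); "grip_force": force on a finger pad.
Only numpy, scipy, OpenCV 4.12 (cv2) and the standard library are available. Lean on these libraries where they do the work, as an engineer would, in place of code of your own. Each camera call takes 0.05 s, during which the arm holds its last target. There are 200 camera calls.

## Working session

There is one attempt and no reset: what is moved stays moved. The work goes in short steps, Python scripts to look and compute and a shell command to move; the robot and the scene stay as the last step left them, time stands still between calls to the robot, and variables do not carry over. Pictures are saved under pics/ and viewed, at most 10 in all, crops included, and the job is handed in when it is done.

```bash
mkdir -p pics
cat > h.py <<'E'
import numpy as np, cv2
from scipy.spatial.transform import Rotation as R
from plant import read_state, vision, arm
def grab(n,f):
    d=vision.grab_frame(n); cv2.imwrite('pics/'+f,d['image'][:,:,::-1]); return d
E
python3 - <<'E'
from h import *
for n in('top','side'):
    d=grab(n,n+'0.png'); print({k:v for k,v in d.items() if k!='image'})
a=cv2.imread('pics/top0.png');b=cv2.imread('pics/side0.png')
print(read_state())
E
```

```text
{'fov_y': 55.97955734239084, 'cx': 254.28560652822756, 'cy': 191.36066189987, 'eye': array([ 0.46413408, -0.0776672 ,  1.0047675 ]), 'orientation': array([  6.15481991,  -0.41445115, -89.41831852])}
{'fov_y': 57.13452660628653, 'cx': 257.5280739650269, 'cy': 190.02529286446702, 'eye': array([0.45892986, 0.72662427, 0.57129179]), 'orientation': array([  58.61763774,    0.28270594, -172.40527345])}
{'clock': 0.1, 'joints': array([-75.91206215,  18.43444311,  -4.01645133,  83.16891176,
         1.29403034,  78.54284337,  -3.26265456]), 'qvel': array([ 0.09105273, -0.08954683, -0.0456258 , -0.19721648, -0.17091702,
       -0.00521262, -0.03255227]), 'joint_efforts': array([-1.32935033e-04, -4.92574883e+01, -4.05808305e-01, -3.13396668e+01,
       -6.42389199e-02,  3.94793821e-02,  5.36374716e-05]), 'position': array([0.14921586, 0.6320489 , 0.18786651]), 'ee_rot': array([-1.79898989e+02,  4.39736677e-03,  1.66719708e+02]), 'ft_force': array([-0.06311807,  0.05213992,  0.08023247]), 'torque': array([-0.03271573,  0.01855325, -0.02344706]), 'grip_force': 0.0, 'gripper_width': 1.003235107920332}
```

View pics/top0.png

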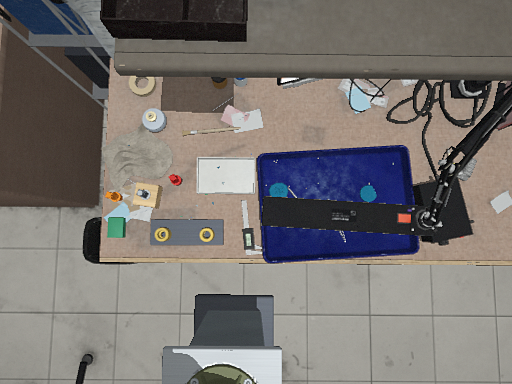

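View pics/side0.png

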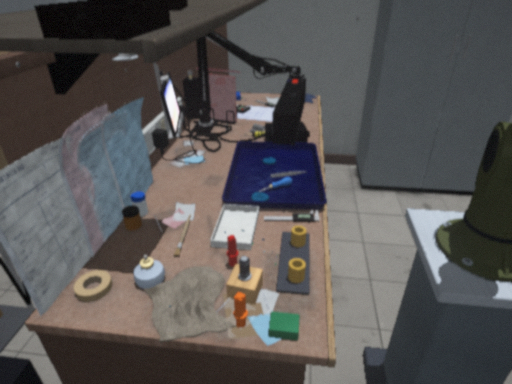

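Top view: the bushes are the yellow rings at (162,234) and (207,235) on the plate, and the tray is at (226,175). Three things look like the gauge: orange (114,196), red (176,180) and dark steel in the wooden stand (145,194). The steel one in the stand fits the description. I'll measure it and confirm with an enlarged crop.

```bash
cat >> h.py <<'E'
def ray(d,u,v):
    f=192/np.tan(np.radians(d['fov_y']/2))
    c=np.array([(u-d['cx'])/f,-(v-d['cy'])/f,-1.])
    return np.array(d['eye']),R.from_euler('xyz',d['orientation'],degrees=True).apply(c)
def onz(d,u,v,z):
    e,r=ray(d,u,v); return (e+r*(z-e[2])/r[2])
def pix(d,p):
    f=192/np.tan(np.radians(d['fov_y']/2))
    c=R.from_euler('xyz',d['orientation'],degrees=True).inv().apply(np.array(p)-d['eye'])
    return d['cx']-f*c[0]/c[2], d['cy']+f*c[1]/c[2]
def tri(d1,p1,d2,p2):
    e1,r1=ray(d1,*p1);e2,r2=ray(d2,*p2)
    s=np.linalg.lstsq(np.c_[r1,-r2],e2-e1,rcond=None)[0]
    a,b=e1+s[0]*r1,e2+s[1]*r2
    return (a+b)/2,np.linalg.norm(a-b)
def blobs(im,lo,hi,amin=20):
    m=cv2.inRange(cv2.cvtColor(im,cv2.COLOR_RGB2HSV),np.array(lo),np.array(hi))
    n,_,s,c=cv2.connectedComponentsWithStats(m)
    return [(s[i].tolist(),c[i].round(1).tolist()) for i in range(1,n) if s[i][4]>=amin]
E
python3 - <<'E'
from h import *
t=vision.grab_frame('top');s=vision.grab_frame('side')
a=cv2.resize(t['image'][165:265,95:265],None,fx=4.7,fy=4.7,interpolation=cv2.INTER_CUBIC)[:,:,::-1]
cv2.imwrite('pics/topc.png',a)
a=cv2.resize(s['image'][195:345,200:340],None,fx=4,fy=4,interpolation=cv2.INTER_CUBIC)[:,:,::-1]
cv2.imwrite('pics/sidec.png',a)
b=blobs(t['image'],(20,120,100),(35,255,255)); print(b)
for st,c in b: 
    u,v=st[0]+st[2]/2-.5,st[1]+st[3]/2-.5; print(u,v,onz(t,u,v,.048))
b=blobs(s['image'],(18,110,60),(35,255,255)); print(b)
E
```

```text
[([155, 227, 16, 14, 148], [162.4, 233.9]), ([200, 228, 14, 14, 113], [206.3, 234.2])]
162.5 233.5 [0.45344821 0.15635013 0.048     ]
206.5 234.5 [0.45200346 0.04085552 0.048     ]
[([255, 132, 8, 5, 30], [258.1, 133.5]), ([291, 226, 15, 21, 254], [298.1, 235.4]), ([289, 258, 17, 24, 339], [296.3, 269.4])]
```

View pics/topc.png

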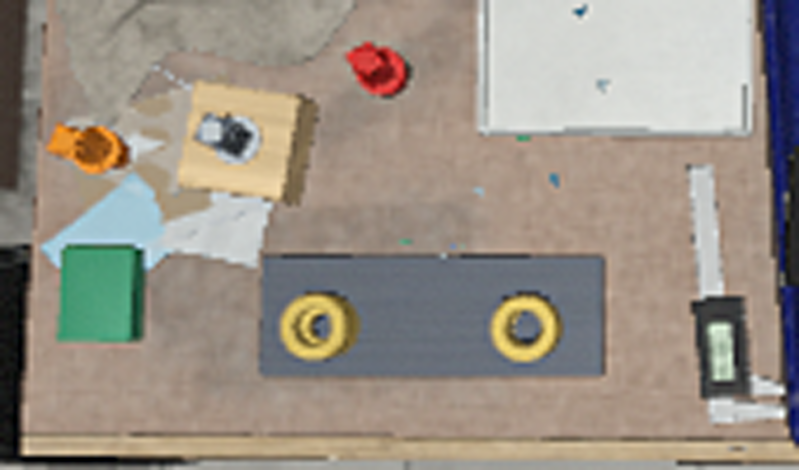

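View pics/sidec.png

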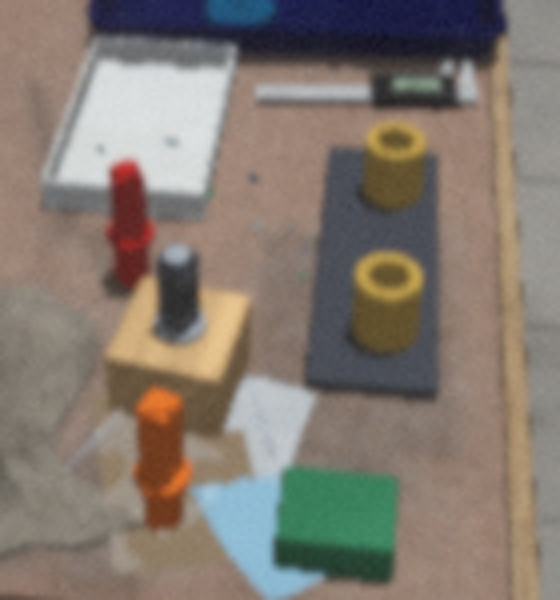

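The crops confirm it: the steel gauge stands in the wooden block, with its light handle top at (140,193) and collar at (145,194). The orange and red look-alikes stand loose. Next I triangulate.

Run:
```python
from h import *
t=vision.grab_frame('top');s=vision.grab_frame('side')
T=lambda x,y:(95+(x+.5)/4.7-.5,165+(y+.5)/4.7-.5)
S=lambda x,y:(200+(x+.5)/4-.5,195+(y+.5)/4-.5)
for n,p,q,z in [('htop',T(211,130),S(180,255),.092),('collar',T(235,137),S(181,326),.048),('bushL',T(315,326),S(389,272),.048),('bushR',T(525,327),S(396,138),.048)]:
    print(n,*[np.round(x,4) for x in tri(t,p,s,q)],onz(t,*p,z).round(4),onz(s,*q,z).round(4))
for n,p,z in [('st',(197,82),.044),('st',(300,95),.044),('st',(283,202),.044),('st',(179,188),.044),('tray',(480,133),.022),('tray',(750,133),.022),('pl',(262,256),.008),('pl',(604,256),.008),('pl',(604,376),.008),('pl',(262,374),.008),('cal',(700,165),.01),('cal',(720,410),.01),('wax',(60,340),.024),('wax',(140,340),.024),('red',(365,55),.08)]:
    print(n,onz(t,*T(*p),z).round(4))
for p in[(198,158),(255,157),(257,193),(197,194)]: print('tray',onz(t,*p,.022).round(4))
a=cv2.resize(t['image'][184:204,132:156],None,fx=25,fy=25,interpolation=cv2.INTER_CUBIC)[:,:,::-1]
b=cv2.resize(s['image'][250:285,232:260],None,fx=14,fy=14,interpolation=cv2.INTER_CUBIC)[:,:,::-1]
h=500;cv2.imwrite('pics/g.png',cv2.resize(np.hstack([a[:490,:],b[:490]]),(790,390)))
```

```text
htop [0.5568 0.2079 0.091 ] 0.0009 [0.5571 0.2077 0.092 ] [0.5561 0.209  0.092 ]
collar [0.5575 0.209  0.0435] 0.0014 [0.5578 0.2077 0.048 ] [0.5559 0.2134 0.048 ]
bushL [0.4523 0.1589 0.0466] 0.0003 [0.4522 0.1586 0.048 ] [0.4525 0.1604 0.048 ]
bushR [0.4528 0.0416 0.0464] 0.0001 [0.4528 0.0414 0.048 ] [0.4527 0.0436 0.048 ]
st [0.5894 0.2318 0.044 ]
st [0.5826 0.173  0.044 ]
st [0.5216 0.1803 0.044 ]
st [0.5289 0.2393 0.044 ]
tray [0.5642 0.0735 0.022 ]
tray [ 0.5659 -0.0835  0.022 ]
pl [0.492  0.2009 0.008 ]
pl [0.4941 0.0012 0.008 ]
pl [ 4.246e-01 -2.000e-04  8.000e-03]
pl [0.4238 0.1981 0.008 ]
cal [ 0.548  -0.0543  0.01  ]
cal [ 0.4058 -0.0678  0.01  ]
wax [0.4425 0.3097 0.024 ]
wax [0.443  0.2641 0.024 ]
red [0.6007 0.1288 0.08  ]
tray [0.6611 0.0726 0.022 ]
tray [ 0.6657 -0.0847  0.022 ]
tray [ 0.5658 -0.0912  0.022 ]
tray [0.5612 0.0727 0.022 ]
```

View pics/g.png

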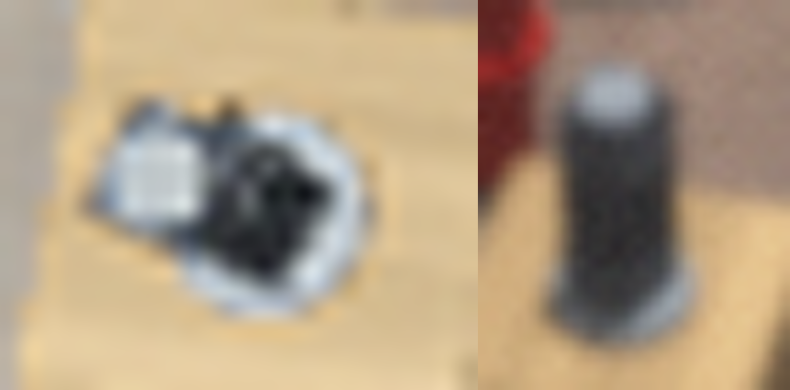

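```bash
R='x'; python3 -m crank '[[[27,-28,0,0,0,-0.02,1],[27,-28,0,0,0,-0.02,1],[27,-28,0,0,0,-0.02,1],[27,-28,0,0,0,-0.02,1],[27,-28,0,0,0,-0.02,1]]]' 10 >/dev/null
python3 -m crank '[[[27,-28,0,0,0,-0.02,1],[27,-28,0,0,0,-0.02,1],[27,-28,0,0,0,-0.02,1],[27,-28,0,0,0,-0.02,1],[27,-28,0,0,0,-0.02,1]]]' >/dev/null
python3 -m crank '[[[27,-28,0,0,0,-0.02,1],[27,-28,0,0,0,-0.02,1],[27,-28,0,0,0,-0.02,1],[27,-28,0,0,0,-0.02,1],[27,-28,0,0,0,-0.02,1]]]' >/dev/null
python3 -m crank '[[[0,0,0,0,0,0,1],[0,0,0,0,0,0,1]]]'
```

```text
clock: 2.0
position: [0.5547, 0.2117, 0.1887]
ee_rot: [-180.0, -0.0, 149.4]
ft_force: [-0.2, 0.7, -0.3]
gripper_width: 0.999
grip_force: 0.0
```

```bash
python3 -m crank '[[[2,-5,-25,0,0,0,1],[0,0,-30,0,0,0,1],[0,0,-30,0,0,0,1],[0,0,-25,0,0,0,1],[0,0,-24,0,0,0,1]]]'; python3 -m crank '[[[0,0,0,0,0,0,1],[0,0,0,0,0,0,0.5],[0,0,0,0,0,0,0.3]]]'
python3 - <<'E'
from h import *
t=grab('top','t1.png');s=grab('side','s1.png')
a=cv2.resize(t['image'][170:220,110:180],None,fx=6,fy=6,interpolation=cv2.INTER_CUBIC)
b=cv2.resize(s['image'][220:320,200:290],None,fx=4,fy=4,interpolation=cv2.INTER_CUBIC)
c=np.zeros((400,790,3),np.uint8);c[:300,:420]=a;c[:,425:785]=b;cv2.imwrite('pics/g1.png',c[:,:,::-1])
E
```

```text
clock: 2.5
position: [0.5547, 0.2099, 0.0536]
ee_rot: [180.0, -0.1, 149.7]
ft_force: [-0.7, 0.2, -0.2]
gripper_width: 1.001
grip_force: 0.0
clock: 2.8
position: [0.5571, 0.2089, 0.0566]
ee_rot: [179.9, 0.1, 149.6]
ft_force: [-0.4, -0.7, -0.2]
gripper_width: 0.893
grip_force: 0.0
```

View pics/g1.png

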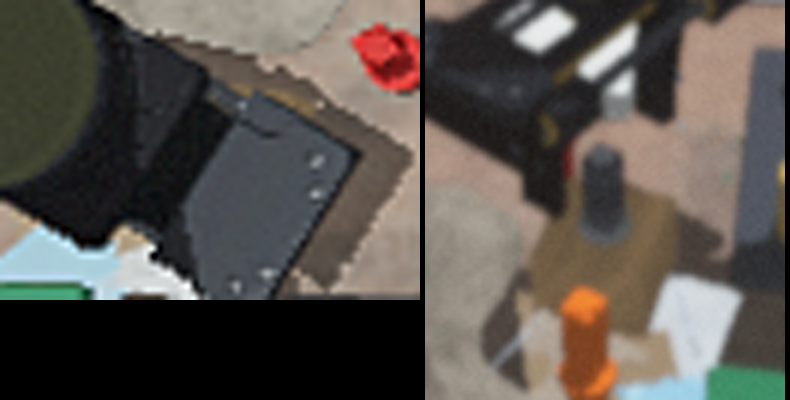

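The fingers straddle the steel gauge, seen at (603,190) in the right panel. The red and orange look-alikes are clear of them. Closing.

```bash
python3 -m crank '[[[0,0,0,0,0,0,0.1],[0,0,0,0,0,0,0.1],[0,0,0,0,0,0,0.1],[0,0,0,0,0,0,0.1],[0,0,0,0,0,0,0.1]]]' 12 ; python3 -m crank '[[[0,0,0,0,0,0,0.1],[0,0,0,0,0,0,0.1],[0,0,0,0,0,0,0.1],[0,0,0,0,0,0,0.1],[0,0,0,0,0,0,0.1]]]'; python3 -m crank '[[[0,0,0,0,0,0,0.1],[0,0,0,0,0,0,0.1],[0,0,0,0,0,0,0.1],[0,0,0,0,0,0,0.1],[0,0,0,0,0,0,0.1]]]'; for i in 1 2 3 4; do python3 -c "
from h import *
s=read_state();print(s['position'].round(4),s['ee_rot'].round(2))"; done
```

```text
clock: 3.4
position: [0.5563, 0.2076, 0.0549]
ee_rot: [-180.0, -0.0, 149.5]
ft_force: [-0.2, 0.3, 0.6]
gripper_width: 0.354
grip_force: 0.0
clock: 3.9
position: [0.5564, 0.2076, 0.0548]
ee_rot: [180.0, 0.0, 149.5]
ft_force: [0.5, 0.7, -0.5]
gripper_width: 0.179
grip_force: 12.0
clock: 4.4
position: [0.5563, 0.2076, 0.0549]
ee_rot: [180.0, 0.0, 149.5]
ft_force: [0.4, -0.0, 0.3]
gripper_width: 0.181
grip_force: 12.0
[0.5563 0.2076 0.0549] [180.     0.   149.53]
[0.5563 0.2076 0.0549] [180.     0.   149.53]
[0.5563 0.2076 0.0549] [180.     0.   149.53]
[0.5563 0.2076 0.0549] [180.     0.   149.53]
```

```bash
python3 -m crank '[[[0,0,15,0,0,0,0.1],[0,0,20,0,0,0,0.1],[0,0,25,0,0,0,0.1],[0,0,15,0,0,0,0.1],[0,0,0,0,0,0,0.1]]]' ; python3 -m crank '[[[-20,-10,0,0,0,0,0.1],[-30,-14,0,0,0,0,0.1],[-30,-14,0,0,0,0,0.1],[-20,-9,0,0,0,0,0.1],[-4,-2,0,0,0,0,0.1]]]'; python3 -m crank '[[[0,0,0,0,0,0,0.1],[0,0,0,0,0,0,0.1],[0,0,0,0,0,0,0.1]]]'
python3 - <<'E'
from h import *
t=grab('top','t2.png');s=grab('side','s2.png')
a=cv2.resize(t['image'][205:255,120:215],None,fx=4,fy=4,interpolation=cv2.INTER_CUBIC)
b=cv2.resize(s['image'][200:300,255:345],None,fx=6,fy=6,interpolation=cv2.INTER_CUBIC)[:,:400]
b=cv2.resize(s['image'][205:305,260:326],None,fx=6,fy=6,interpolation=cv2.INTER_CUBIC)
c=np.zeros((600,790,3),np.uint8);c[:200,:380]=a;c[:,385:781]=b;cv2.imwrite('pics/g2.png',c[:,:,::-1])
st=read_state();print(st['position'],st['ft_force'])
p=st['position']+[0,0,-.043];print('tip pred',pix(s,p),'bush top pred',pix(s,[.4523,.1587,.048]))
E
```

```text
clock: 4.9
position: [0.5582, 0.2083, 0.1331]
ee_rot: [179.7, 0.2, 149.5]
ft_force: [0.4, 0.1, -1.7]
gripper_width: 0.182
grip_force: 12.0
clock: 5.4
position: [0.4496, 0.1574, 0.1288]
ee_rot: [-179.9, -0.1, 149.5]
ft_force: [-0.1, -0.7, -1.4]
gripper_width: 0.18
grip_force: 12.0
clock: 5.7
position: [0.4532, 0.159, 0.1298]
ee_rot: [-180.0, 0.0, 149.5]
ft_force: [-0.3, -0.4, -1.1]
gripper_width: 0.179
grip_force: 12.0
[0.45292508 0.15884275 0.12968616] [-0.14287315 -0.42901764 -1.81252125]
tip pred (np.float64(297.7003395929466), np.float64(248.17774837548717)) bush top pred (np.float64(297.01057769584173), np.float64(262.0849894521535))
```

View pics/g2.png

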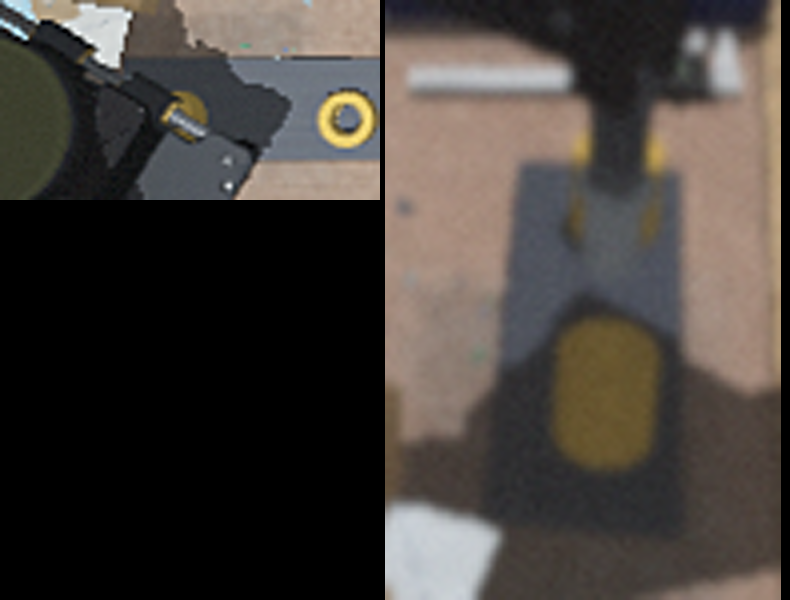

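The plug (crop col 612) hangs nearly over the bush (crop col 607). I'll put numbers on that with the edges.

Run:
```python
from h import *
s=vision.grab_frame('side');im=s['image'].astype(float);st=read_state();P=st['position']
g=cv2.GaussianBlur(im,(0,0),.7).mean(2)
hsv=cv2.cvtColor(s['image'],cv2.COLOR_RGB2HSV)
m=cv2.inRange(hsv,np.array((15,100,50)),np.array((40,255,255)))
for v in range(256,285,4):
    c=np.where(m[v,280:315])[0]+280; print(v,c.min(),c.max(),len(c),(c.min()+c.max())/2)
print(np.where(m[250:292,295:300].any(1))[0][[0,-1]]+250)
for v in range(236,254,2): print(v,g[v,286:310].astype(int))
for z in(.045,.06,.087,.1): print(z,pix(s,[P[0],P[1],z]))
for z in(.048,.028,.008): print(z,pix(s,[.4523,.1587,z]),pix(s,[.4523,.1587+.018,z]),pix(s,[.4523,.1587-.018,z]))
```

```text
Traceback (most recent call last):
ValueError: zero-size array to reduction operation minimum which has no identity
```

Run:
```python
from h import *
s=vision.grab_frame('side');im=s['image'].astype(float);st=read_state();P=st['position']
g=cv2.GaussianBlur(im,(0,0),.7).mean(2)
hsv=cv2.cvtColor(s['image'],cv2.COLOR_RGB2HSV)
m=cv2.inRange(hsv,np.array((15,100,50)),np.array((40,255,255)))
for v in range(260,284,4):
    c=np.where(m[v,280:315])[0]+280; print(v,(c.min(),c.max(),len(c)) if len(c) else 0)
print(np.where(m[250:292,295:300].any(1))[0][[0,-1]]+250)
for v in range(238,254,3): print(v,g[v,286:310].astype(int))
for z in(.087,.1): print(z,pix(s,[P[0],P[1],z]))
for z in(.048,.028,.008): print(z,pix(s,[.4523,.1587,z]),pix(s,[.4523,.1587+.018,z]),pix(s,[.4523,.1587-.018,z]))
```

```text
260 (np.int64(290), np.int64(302), 13)
264 (np.int64(289), np.int64(304), 16)
268 (np.int64(289), np.int64(304), 16)
272 (np.int64(288), np.int64(304), 17)
276 (np.int64(288), np.int64(304), 17)
280 (np.int64(290), np.int64(302), 13)
[258 282]
238 [ 83  84  85  83  82  80  81  84  84  84  83  79  75  73  75  79  82  84
  84  84  84  87  95 114]
241 [ 84  82  78  72  70  72  77  81  86  88  90  90  90  89  88  87  86  83
  81  82  83  85  95 113]
244 [ 84  83  78  70  64  63  71  81  87  89  90  90  90  90  90  88  85  82
  81  81  83  87  96 113]
247 [ 85  85  83  83  79  75  76  83  87  89  90  90  92  91  89  86  84  83
  83  83  84  87  96 113]
250 [ 84  85  85  85  84  82  82  83  85  87  88  87  88  88  87  86  84  84
  85  85  84  86  94 109]
253 [ 86  86  84  83  80  75  72  69  70  74  78  81  83  83  83  83  83  83
  83  83  85  87  94 110]
0.087 (np.float64(297.81070332700216), np.float64(248.03884303414335))
0.1 (np.float64(298.15560985382325), np.float64(243.1829665128394))
0.048 (np.float64(297.01057769584173), np.float64(262.0849894521535)) (np.float64(296.68796377301584), np.float64(268.0248113180645)) (np.float64(297.3203890244731), np.float64(256.3808831693486))
0.028 (np.float64(296.5169629307925), np.float64(268.99651519515675)) (np.float64(296.1887881280428), np.float64(274.99437372325536)) (np.float64(296.83228885065813), np.float64(263.2334881688575))
0.008 (np.float64(296.03665000929146), np.float64(275.72179036256415)) (np.float64(295.7033344778068), np.float64(281.772347657322)) (np.float64(296.3570878251153), np.float64(269.9049976214255))
```

```bash
python3 -m crank '[[[0,0,-12,0,0,0,0.1],[0,0,-15,0,0,0,0.1],[0,0,-8,0,0,0,0.1],[0,0,0,0,0,0,0.1],[0,0,0,0,0,0,0.1]]]'; python3 -m crank '[[[0,0,-2,0,0,0,0.1],[0,0,-2,0,0,0,0.1],[0,0,0,0,0,0,0.1]]]'; python3 -m crank '[[[0,0,-2,0,0,0,0.1],[0,0,-2,0,0,0,0.1],[0,0,0,0,0,0,0.1]]]'
```

```text
clock: 6.4
position: [0.4524, 0.1586, 0.0948]
ee_rot: [-180.0, -0.0, 149.5]
ft_force: [1.2, 0.1, -1.0]
gripper_width: 0.178
grip_force: 12.0
clock: 6.7
position: [0.4524, 0.1587, 0.0909]
ee_rot: [180.0, 0.0, 149.5]
ft_force: [0.4, -0.5, -1.5]
gripper_width: 0.177
grip_force: 12.0
clock: 7.0
position: [0.4521, 0.1586, 0.0866]
ee_rot: [-180.0, -0.0, 149.5]
ft_force: [-0.4, 0.4, -1.1]
gripper_width: 0.179
grip_force: 12.0
```

```bash
for i in 1; do python3 -m crank '[[[0,0,-2,0,0,0,0.1],[0,0,-2,0,0,0,0.1],[0,0,0,0,0,0,0.1]]]'; done; python3 -m crank '[[[0,0,-2,0,0,0,0.1],[0,0,-2,0,0,0,0.1],[0,0,0,0,0,0,0.1]]]' ; python3 -m crank '[[[0,0,-2,0,0,0,0.1],[0,0,-2,0,0,0,0.1],[0,0,0,0,0,0,0.1]]]'
```

```text
clock: 7.3
position: [0.4521, 0.1586, 0.0825]
ee_rot: [-180.0, -0.0, 149.5]
ft_force: [0.5, 0.2, -2.2]
gripper_width: 0.176
grip_force: 12.0
clock: 7.6
position: [0.4521, 0.1586, 0.0785]
ee_rot: [-180.0, -0.0, 149.5]
ft_force: [-0.2, -0.1, -1.5]
gripper_width: 0.178
grip_force: 12.0
clock: 7.9
position: [0.4522, 0.1586, 0.0746]
ee_rot: [-180.0, -0.0, 149.5]
ft_force: [-0.6, -0.4, -2.3]
gripper_width: 0.183
grip_force: 12.0
```

Depth is now about 16 mm, free so far. Next, 1 mm steps past the possible step at 20 mm.

```bash
python3 -m crank '[[[0,0,-1,0,0,0,0.1],[0,0,-1,0,0,0,0.1],[0,0,0,0,0,0,0.1]]]'; python3 -m crank '[[[0,0,-1,0,0,0,0.1],[0,0,0,0,0,0,0.1]]]' ; python3 -m crank '[[[0,0,-1,0,0,0,0.1],[0,0,0,0,0,0,0.1]]]';python3 -m crank '[[[0,0,-1,0,0,0,0.1],[0,0,0,0,0,0,0.1]]]'
```

```text
clock: 8.2
position: [0.4523, 0.1586, 0.0728]
ee_rot: [-180.0, -0.0, 149.5]
ft_force: [-0.8, -0.1, -2.2]
gripper_width: 0.177
grip_force: 12.0
clock: 8.4
position: [0.4523, 0.1586, 0.0718]
ee_rot: [180.0, 0.0, 149.5]
ft_force: [-0.2, 1.3, -2.1]
gripper_width: 0.181
grip_force: 12.0
clock: 8.6
position: [0.4523, 0.1586, 0.0708]
ee_rot: [180.0, -0.0, 149.5]
ft_force: [0.3, 0.2, -0.3]
gripper_width: 0.181
grip_force: 12.0
clock: 8.8
position: [0.4526, 0.1587, 0.0701]
ee_rot: [180.0, 0.0, 149.5]
ft_force: [0.3, -0.4, 0.5]
gripper_width: 0.177
grip_force: 12.0
```

```bash
python3 -m crank '[[[0,0,-1,0,0,0,0.1],[0,0,0,0,0,0,0.1]]]'; python3 -m crank '[[[0,0,-1,0,0,0,0.1],[0,0,0,0,0,0,0.1],[0,0,0,0,0,0,0.1]]]'
```

```text
clock: 9.0
position: [0.4531, 0.1588, 0.0698]
ee_rot: [179.9, 0.1, 149.5]
ft_force: [-0.1, 0.2, 5.1]
gripper_width: 0.179
grip_force: 12.0
clock: 9.3
position: [0.4538, 0.159, 0.0695]
ee_rot: [179.9, 0.1, 149.5]
ft_force: [-0.6, -0.0, 8.2]
gripper_width: 0.181
grip_force: 12.0
```

It stops firmly at 20–21 mm depth, with force rising about 10 N, so bush L is the narrow one. I'll withdraw and move over bush R.

```bash
python3 -m crank '[[[0,0,3,0,0,0,0.1],[0,0,10,0,0,0,0.1],[0,0,10,0,0,0,0.1],[0,0,15,0,0,0,0.1],[0,0,15,0,0,0,0.1]]]'; python3 -m crank '[[[0,0,2,0,0,0,0.1],[0,-20,0,0,0,0,0.1],[0,-39,0,0,0,0,0.1],[0,-39,0,0,0,0,0.1],[0,-19,0,0,0,0,0.1]]]'; python3 -m crank '[[[0,0,0,0,0,0,0.1],[0,0,0,0,0,0,0.1],[0,0,0,0,0,0,0.1]]]'
python3 - <<'E'
from h import *
s=grab('side','s3.png');t=grab('top','t3.png');st=read_state();P=st['position'];print(P,st['ft_force'])
hsv=cv2.cvtColor(s['image'],cv2.COLOR_RGB2HSV)
m=cv2.inRange(hsv,np.array((15,100,50)),np.array((40,255,255)))
n,_,S,C=cv2.connectedComponentsWithStats(m)
print([(x.tolist(),c.round(1).tolist()) for x,c in zip(S,C) if 20<x[4]<1000])
b=cv2.resize(s['image'][185:305,260:326],None,fx=5,fy=5,interpolation=cv2.INTER_CUBIC)
a=cv2.resize(t['image'][205:255,135:235],None,fx=4,fy=4,interpolation=cv2.INTER_CUBIC)
c=np.zeros((600,740,3),np.uint8);c[:200,:400]=a;c[:,405:735]=b;cv2.imwrite('pics/g3.png',c[:,:,::-1])
f=lambda p:tuple(np.round([405+(p[0]-260)*5,(p[1]-185)*5]))
print('tip',f(pix(s,P+[0,0,-.043])),'collar',f(pix(s,P+[0,0,-.011])),'bushtop',f(pix(s,[.4528,.0415,.048])),f(pix(s,[.4528,.0415,.008])))
for q in ([.4528,.0415],[.4523,.1587]): print('cols',pix(s,q+[.048]),pix(s,q+[.028]))
E
```

```text
clock: 9.8
position: [0.4522, 0.1583, 0.1218]
ee_rot: [-180.0, 0.0, 149.5]
ft_force: [-0.2, -0.2, -0.7]
gripper_width: 0.179
grip_force: 12.0
clock: 10.3
position: [0.4518, 0.0378, 0.1226]
ee_rot: [-179.9, 0.0, 149.3]
ft_force: [-0.3, 0.6, -0.6]
gripper_width: 0.176
grip_force: 12.0
clock: 10.6
position: [0.4522, 0.0428, 0.1227]
ee_rot: [180.0, -0.0, 149.6]
ft_force: [-0.4, -0.3, -1.1]
gripper_width: 0.179
grip_force: 12.0
[0.45224412 0.04280019 0.12275433] [ 0.41600773  0.11289385 -1.84564109]
[([254, 131, 10, 6, 37], [258.0, 133.5]), ([303, 152, 14, 11, 40], [309.2, 157.2]), ([124, 216, 17, 15, 126], [132.4, 222.9]), ([291, 226, 15, 21, 276], [298.1, 236.1]), ([288, 257, 18, 26, 380], [296.2, 269.1]), ([228, 268, 35, 35, 373], [244.4, 284.2])]
tip (np.float64(603.0), np.float64(166.0)) collar (np.float64(607.0), np.float64(110.0)) bushtop (np.float64(598.0), np.float64(218.0)) (np.float64(594.0), np.float64(282.0))
cols (np.float64(298.62086521840814), np.float64(228.5898984794902)) (np.float64(298.164608918897), np.float64(235.11065199082364))
cols (np.float64(297.01057769584173), np.float64(262.0849894521535)) (np.float64(296.5169629307925), np.float64(268.99651519515675))
```

View pics/g3.png

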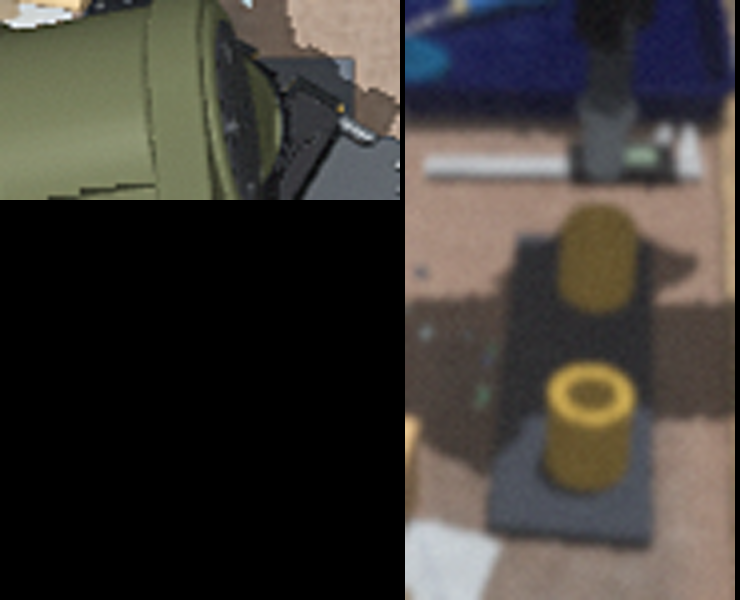

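The plug (603,165) hangs centred over the far bush, whose top centre is at (598,218). The narrow bush still stands upright near (590,400). Descending.

```bash
python3 -m crank '[[[0,-0.6,-10,0,0,0,0.1],[0,0,-12,0,0,0,0.1],[0,0,-6,0,0,0,0.1],[0,0,0,0,0,0,0.1],[0,0,0,0,0,0,0.1]]]'; python3 -m crank '[[[0,0,-2,0,0,0,0.1],[0,0,-2,0,0,0,0.1],[0,0,0,0,0,0,0.1]]]'; python3 -m crank '[[[0,0,-2,0,0,0,0.1],[0,0,0,0,0,0,0.1]]]';  python3 -m crank '[[[0,0,-2,0,0,0,0.1],[0,0,0,0,0,0,0.1]]]'
```

```text
clock: 11.2
position: [0.4522, 0.0409, 0.0946]
ee_rot: [-180.0, -0.0, 149.5]
ft_force: [0.8, -0.1, -0.4]
gripper_width: 0.178
grip_force: 12.0
clock: 11.5
position: [0.4523, 0.041, 0.0908]
ee_rot: [180.0, -0.0, 149.5]
ft_force: [0.3, -0.2, -0.5]
gripper_width: 0.179
grip_force: 12.0
clock: 11.7
position: [0.4522, 0.041, 0.0887]
ee_rot: [-180.0, -0.0, 149.5]
ft_force: [-0.0, 0.2, -1.5]
gripper_width: 0.18
grip_force: 12.0
clock: 11.9
position: [0.4522, 0.0411, 0.0867]
ee_rot: [180.0, -0.0, 149.5]
ft_force: [-1.2, 0.3, -0.5]
gripper_width: 0.181
grip_force: 12.0
```

```bash
python3 -m crank '[[[0,0,-2,0,0,0,0.1],[0,0,-2,0,0,0,0.1],[0,0,0,0,0,0,0.1]]]'; python3 -m crank '[[[0,0,-2,0,0,0,0.1],[0,0,-2,0,0,0,0.1],[0,0,0,0,0,0,0.1]]]'; python3 -m crank '[[[0,0,-2,0,0,0,0.1],[0,0,-2,0,0,0,0.1],[0,0,0,0,0,0,0.1]]]'
```

```text
clock: 12.2
position: [0.4522, 0.0411, 0.0826]
ee_rot: [-180.0, -0.0, 149.5]
ft_force: [0.6, 0.7, -1.4]
gripper_width: 0.181
grip_force: 12.0
clock: 12.5
position: [0.4522, 0.041, 0.0786]
ee_rot: [-180.0, -0.0, 149.5]
ft_force: [0.5, -0.4, -2.1]
gripper_width: 0.179
grip_force: 12.0
clock: 12.8
position: [0.4522, 0.0411, 0.0746]
ee_rot: [-180.0, -0.0, 149.5]
ft_force: [0.3, 1.1, -1.0]
gripper_width: 0.179
grip_force: 12.0
```

```bash
python3 -m crank '[[[0,0,-1,0,0,0,0.1],[0,0,-1,0,0,0,0.1],[0,0,0,0,0,0,0.1]]]'; python3 -m crank '[[[0,0,-1,0,0,0,0.1],[0,0,-1,0,0,0,0.1],[0,0,0,0,0,0,0.1]]]'
```

```text
clock: 13.1
position: [0.4523, 0.041, 0.0728]
ee_rot: [180.0, -0.0, 149.5]
ft_force: [0.0, 0.3, -1.0]
gripper_width: 0.181
grip_force: 12.0
clock: 13.4
position: [0.4523, 0.0411, 0.0708]
ee_rot: [-180.0, -0.0, 149.5]
ft_force: [0.3, 0.7, -0.7]
gripper_width: 0.182
grip_force: 12.0
```

```bash
python3 -m crank '[[[0,0,-1,0,0,0,0.1],[0,0,-1,0,0,0,0.1],[0,0,0,0,0,0,0.1]]]'; python3 -m crank '[[[0,0,-1,0,0,0,0.1],[0,0,-1,0,0,0,0.1],[0,0,0,0,0,0,0.1]]]'; python3 -m crank '[[[0,0,-1,0,0,0,0.1],[0,0,-1,0,0,0,0.1],[0,0,0,0,0,0,0.1]]]'
```

```text
clock: 13.7
position: [0.4522, 0.041, 0.0687]
ee_rot: [-180.0, -0.0, 149.5]
ft_force: [-0.1, 1.0, -0.8]
gripper_width: 0.181
grip_force: 12.0
clock: 14.0
position: [0.4522, 0.0411, 0.0667]
ee_rot: [-180.0, -0.0, 149.5]
ft_force: [-0.4, 0.4, -0.6]
gripper_width: 0.181
grip_force: 12.0
clock: 14.3
position: [0.4523, 0.041, 0.0647]
ee_rot: [-180.0, -0.0, 149.5]
ft_force: [-0.4, 1.3, -1.8]
gripper_width: 0.178
grip_force: 12.0
```

Free at 26 mm, so this bush passes. I continue until the collar seats.

```bash
python3 -m crank '[[[0,0,-2,0,0,0,0.1],[0,0,-2,0,0,0,0.1],[0,0,0,0,0,0,0.1]]]'; python3 -m crank '[[[0,0,-1,0,0,0,0.1],[0,0,0,0,0,0,0.1]]]'; python3 -m crank '[[[0,0,-1,0,0,0,0.1],[0,0,0,0,0,0,0.1]]]'
```

```text
clock: 14.6
position: [0.4521, 0.041, 0.0605]
ee_rot: [-180.0, -0.0, 149.5]
ft_force: [-0.2, -0.0, -2.1]
gripper_width: 0.18
grip_force: 12.0
clock: 14.8
position: [0.4523, 0.041, 0.0597]
ee_rot: [-180.0, -0.0, 149.5]
ft_force: [0.6, 1.6, -1.5]
gripper_width: 0.183
grip_force: 12.0
clock: 15.0
position: [0.4524, 0.0411, 0.0589]
ee_rot: [180.0, 0.0, 149.5]
ft_force: [-1.0, 0.6, -0.9]
gripper_width: 0.178
grip_force: 12.0
```

```bash
python3 -m crank '[[[0,0,-1,0,0,0,0.1],[0,0,0,0,0,0,0.1]]]'; python3 -m crank '[[[0,0,-0.5,0,0,0,0.1],[0,0,0,0,0,0,0.1]]]'; python3 -m crank '[[[0,0,0,0,0,0,0.25],[0,0,0,0,0,0,0.35],[0,0,0,0,0,0,0.45],[0,0,0,0,0,0,0.6],[0,0,0,0,0,0,0.7]]]'
```

```text
clock: 15.2
position: [0.453, 0.0413, 0.0587]
ee_rot: [179.9, 0.0, 149.5]
ft_force: [-1.0, 1.3, 4.7]
gripper_width: 0.178
grip_force: 12.0
clock: 15.4
position: [0.4533, 0.0414, 0.0586]
ee_rot: [179.9, 0.1, 149.5]
ft_force: [-0.3, -0.1, 7.1]
gripper_width: 0.182
grip_force: 12.0
clock: 15.9
position: [0.4522, 0.0409, 0.0572]
ee_rot: [-180.0, -0.0, 149.5]
ft_force: [-0.1, -0.0, 0.4]
gripper_width: 0.525
grip_force: 0.0
```

Gauge home: resistance came at full depth, z 0.0587 as predicted. I back off and go over the narrow bush, turning the jaws along x.

```bash
python3 -m crank '[[[0,0,0,0,0,0,0.7],[0,0,5,0,0,0,0.7],[0,0,20,0,0,0,0.7],[0,0,30,0,0,0,0.7],[0,0,25,0,0,0,0.7]]]';  python3 -m crank '[[[0,10,0,0,0,-0.13,0.75],[0,18,0,0,0,-0.13,0.75],[0,18,0,0,0,-0.13,0.75],[0,18,0,0,0,-0.13,0.75],[0,18,0,0,0,-0.13,0.75]]]'; python3 -m crank '[[[0,18,0,0,0,-0.13,0.75],[0,10,0,0,0,-0.13,0.75],[0,8,0,0,0,-0.13,0.75],[0,0,0,0,0,0,0.75],[0,0,0,0,0,0,0.75]]]'
python3 - <<'E'
from h import *
s=grab('side','s4.png');st=read_state();print(st['position'],st['ee_rot'])
print([b for b in blobs(s['image'],(15,100,50),(40,255,255)) if b[0][0]>280])
b=cv2.resize(s['image'][170:300,255:335],None,fx=4.5,fy=4.5,interpolation=cv2.INTER_CUBIC)
cv2.imwrite('pics/g4.png',b[:,:,::-1])
E
```

```text
clock: 16.4
position: [0.4525, 0.0409, 0.1389]
ee_rot: [180.0, 0.0, 149.5]
ft_force: [-0.2, -0.5, 0.5]
gripper_width: 0.7
grip_force: 0.0
clock: 16.9
position: [0.4524, 0.1237, 0.1378]
ee_rot: [180.0, -0.0, 112.0]
ft_force: [-0.2, 0.0, -0.2]
gripper_width: 0.751
grip_force: 0.0
clock: 17.4
position: [0.4524, 0.1587, 0.1375]
ee_rot: [180.0, 0.0, 90.1]
ft_force: [0.4, 0.7, -1.0]
gripper_width: 0.748
grip_force: 0.0
[0.45245053 0.15841025 0.13754105] [1.79990107e+02 1.69912801e-02 9.00631760e+01]
[([292, 175, 20, 3, 45], [301.2, 176.1]), ([291, 229, 16, 18, 196], [297.8, 238.2]), ([288, 259, 17, 24, 346], [296.3, 270.6])]
```

View pics/g4.png

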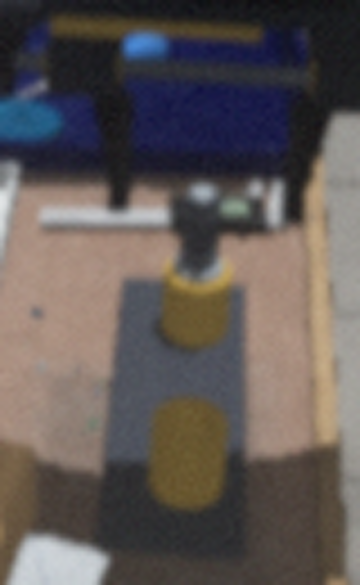

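The gauge stands fully home in the far bush (200,260), and the jaws straddle the near one (190,450). Descend and grip.

```bash
python3 -m crank '[[[0,0,-20,0,0,0,0.75],[0,0,-30,0,0,0,0.75],[0,0,-30,0,0,0,0.75],[0,0,-25,0,0,0,0.75],[0,0,-12,0,0,0,0.75]]]' 20; python3 -m crank '[[[0,0,0,0,0,0,0.75],[0,0,0,0,0,0,0.6],[0,0,0,0,0,0,0.5],[0,0,0,0,0,0,0.4],[0,0,0,0,0,0,0.3]]]';python3 -m crank '[[[0,0,0,0,0,0,0.3],[0,0,0,0,0,0,0.3],[0,0,0,0,0,0,0.3],[0,0,0,0,0,0,0.3],[0,0,0,0,0,0,0.3]]]'
```

```text
clock: 17.95
position: [0.4509, 0.1576, 0.0184]
ee_rot: [-179.8, 0.1, 90.0]
ft_force: [-0.7, 0.4, -0.3]
gripper_width: 0.75
grip_force: 0.0
clock: 18.45
position: [0.453, 0.1594, 0.0212]
ee_rot: [179.9, -0.0, 90.0]
ft_force: [0.3, 0.8, 0.7]
gripper_width: 0.472
grip_force: 0.0
clock: 18.95
position: [0.4523, 0.159, 0.0203]
ee_rot: [-180.0, 0.0, 89.9]
ft_force: [0.1, -0.3, 0.3]
gripper_width: 0.3
grip_force: 0.0
```

Run:
```python
from h import *
s=grab('side','s5.png');t=grab('top','t5.png')
b=cv2.resize(s['image'][185:305,255:335],None,fx=5,fy=5,interpolation=cv2.INTER_CUBIC)
a=cv2.resize(t['image'][205:260,120:220],None,fx=3.8,fy=3.8,interpolation=cv2.INTER_CUBIC)
c=np.zeros((600,785,3),np.uint8);c[:a.shape[0],:380]=a;c[:,385:785]=b;cv2.imwrite('pics/g5.png',c[:,:,::-1])
print([b for b in blobs(s['image'],(15,100,50),(40,255,255)) if b[0][0]>280])
```

```text
[([292, 241, 14, 6, 69], [298.0, 243.2]), ([288, 259, 17, 24, 350], [296.3, 270.7])]
```

View pics/g5.png

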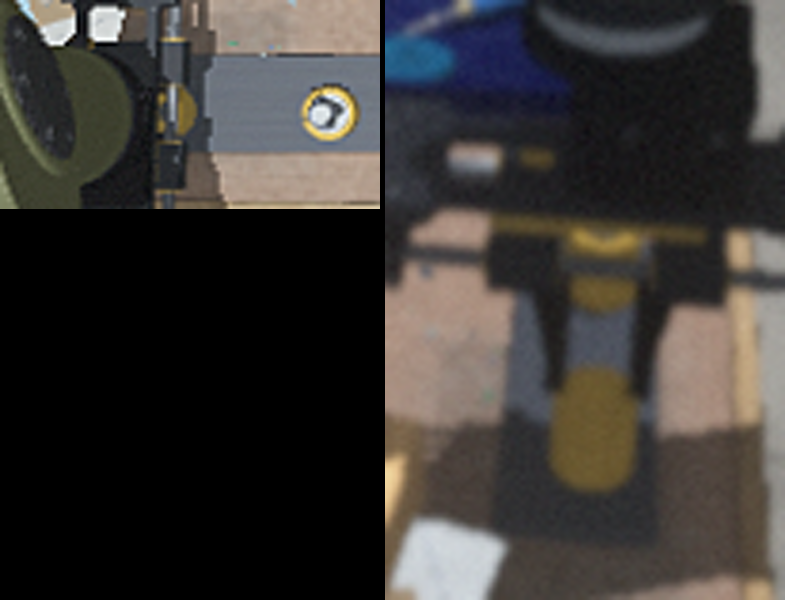

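The fingers closed to 26 mm with no grip, so they missed the bush, or it shows as standing in front of them (590,430). I've used my ten views, so I'll check numerically from the saved frames.

Run:
```python
from h import *
im=cv2.imread('pics/s5.png').mean(2).astype(int); i4=cv2.imread('pics/s4.png').mean(2).astype(int)
for v in range(244,288,3): print(v,im[v,278:316])
s=vision.grab_frame('side');t=vision.grab_frame('top');st=read_state();P=st['position'];print(P,st['ee_rot'],st['joints'].round(1))
print('tip pred L/R',pix(s,P+[.013,0,0]),pix(s,P+[-.013,0,0]),pix(s,P+[.013,0,.03]),pix(s,P+[-.013,0,.03]))
for n in('t0','t5'):
    d=cv2.imread('pics/'+('top0' if n=='t0' else n)+'.png')[:,:,::-1]; print(n,[b for b in blobs(d,(15,80,40),(40,255,255),8) if 140<b[0][0]<220 and 220<b[0][1]<250])
```

```text
244 [132 124 102  84  75  67  53  36  31  29  32  29  30  40  56  67  73  77
  77  81  77  78  82  78  76  79  65  45  35  31  31  29  30  34  36  35
  39  40]
247 [148 132 109  89  86  86  75  52  36  29  32  30  34  41  58  65  70  65
  66  65  73  76  77  77  78  79  63  45  30  28  28  29  31  53  96 123
 134 134]
250 [145 138 102  85  88  88  84  68  43  33  28  30  36  55  73  86  85  84
  82  82  80  88  84  84  85  76  54  43  34  27  29  33  57 101 130 146
 147 146]
253 [136 125  99  88  83  88  87  74  58  37  32  32  34  54  74  81  84  84
  82  80  86  86  85  85  82  73  55  38  28  32  36  69 111 138 145 147
 149 147]
256 [114  96  86  86  85  89  82  85  75  48  33  35  42  62  74  85  86  81
  83  88  83  84  81  85  81  71  48  36  30  32  53  89 126 140 143 146
 151 151]
259 [121  99  86  85  87  88  85  83  71  51  37  32  47  60  75  79  77  79
  79  80  82  79  81  81  75  65  49  30  33  36  65  98 126 139 145 146
 146 146]
262 [114  92  85  85  86  87  89  82  67  51  44  42  53  70  73  79  77  81
  78  80  79  78  76  72  71  56  42  31  33  48  72 100 119 13
[... 1056 characters left out ...]
5 50
 48 50 45 43 49 47 49 57 59 62 68 64 66 67]
[0.45230328 0.15901344 0.02033655] [-1.79997382e+02  5.75240200e-03  8.99424264e+01] [-39.4   6.7  17.8 118.2  -2.5  55.4 -20.4]
tip pred L/R (np.float64(290.3300755517154), np.float64(271.1521115658682)) (np.float64(302.34188198452455), np.float64(272.2453757943441)) (np.float64(290.9419774102394), np.float64(260.8298488151915)) (np.float64(303.20671929169515), np.float64(261.90457772073387))
t0 [([155, 227, 16, 15, 174], [162.3, 233.9]), ([199, 228, 16, 14, 138], [206.4, 234.3])]
t5 [([199, 227, 16, 15, 79], [207.0, 234.2]), ([161, 229, 3, 4, 9], [162.1, 230.3]), ([167, 228, 5, 13, 45], [168.5, 233.8]), ([161, 236, 3, 4, 9], [161.7, 237.4])]
```

Run:
```python
from h import *
s=vision.grab_frame('side')
P=np.array([.4524,.1585,.1375])
for dz in(0,.01,.02,.03): print(dz,pix(s,P+[.038,0,dz]),pix(s,P+[-.038,0,dz]))
print('seen ~ (281.7,216.7) (320.5,218.9)')
d=np.array([.5,.866,0])
P=np.array([.5563,.2076,.0549])
for dz in(0,.01,.02,.03): print(dz,pix(s,P-d*.045+[0,0,dz]))
print('seen ~(248.7,248.7)')
for y in(.135,.145,.159):
  for z in(.02,.03,.045): print(y,z,pix(s,[.4523,y,z]))
```

```text
0 (np.float64(280.38765624719724), np.float64(227.13332776296113)) (np.float64(318.55141916658187), np.float64(230.0677754087374))
0.01 (np.float64(280.5318500939027), np.float64(223.1366543830373)) (np.float64(318.982920135588), np.float64(226.04270896991227))
0.02 (np.float64(280.67819029493205), np.float64(219.08048971838443)) (np.float64(319.4209256008952), np.float64(221.95696820670938))
0.03 (np.float64(280.8267251330062), np.float64(214.9634954992407)) (np.float64(319.8655837537416), np.float64(217.80917078253563))
seen ~ (281.7,216.7) (320.5,218.9)
0 (np.float64(258.5075773949261), np.float64(259.4978555903909))
0.01 (np.float64(258.49105437612474), np.float64(255.93944077575014))
0.02 (np.float64(258.4742985366572), np.float64(252.3308854560513))
0.03 (np.float64(258.4573049207037), np.float64(248.67112234071308))
seen ~(248.7,248.7)
0.135 0.02 (np.float64(296.73864371513565), np.float64(264.13813980945247))
0.135 0.03 (np.float64(296.97763732013954), np.float64(260.7800947673554))
0.135 0.045 (np.float64(297.3421594759684), np.float64(255.65827647395048))
0.145 0.02 (np.float64(296.56599093164044), np.float64(267.2848444831506))
0.145 0.03 (np.float64(296.80643653732176), np.float64(263.91125287162043))
0.145 0.045 (np.float64(297.1732404151553), np.float64(258.7647812535197))
0.159 0.02 (np.float64(296.31787476033554), np.float64(271.80691647098456))
0.159 0.03 (np.float64(296.5603635827451), np.float64(268.41177742111023))
0.159 0.045 (np.float64(296.9303816776295), np.float64(263.2310731287678))
```

In all three frames the real fingertips sit about 27 mm higher than the reported z, so the jaws closed just above the bush. I'll open and go about 28 mm lower, watching the force.

```bash
python3 -m crank '[[[0,0,0,0,0,0,0.75],[0,0,0,0,0,0,0.75],[0,0,0,0,0,0,0.75],[0,0,0,0,0,0,0.75],[0,0,0,0,0,0,0.75]]]'; python3 -m crank '[[[0,0,0,0,0,0,0.75],[0,0,-3,0,0,0,0.75],[0,0,-5,0,0,0,0.75],[0,0,-2,0,0,0,0.75],[0,0,0,0,0,0,0.75]]]'; python3 -m crank '[[[0,0,-4,0,0,0,0.75],[0,0,-4,0,0,0,0.75],[0,0,-2,0,0,0,0.75],[0,0,0,0,0,0,0.75],[0,0,0,0,0,0,0.75]]]'
python3 - <<'E'
from h import *
s=grab('side','s6.png');st=read_state();P=st['position'];print(P,st['ft_force'])
im=s['image'].mean(2).astype(int)
for v in range(252,288,3): print(v,im[v,272:320])
for dz in(0,.01,.02,.03): print(dz,pix(s,P+[.038,0,dz]),pix(s,P+[-.038,0,dz]))
E
```

```text
clock: 19.7
position: [0.4524, 0.159, 0.0204]
ee_rot: [180.0, 0.0, 89.9]
ft_force: [0.3, 0.4, -0.3]
gripper_width: 0.67
grip_force: 0.0
clock: 20.2
position: [0.4519, 0.1588, 0.0098]
ee_rot: [-179.9, 0.0, 89.9]
ft_force: [-0.1, -0.3, -0.2]
gripper_width: 0.75
grip_force: 0.0
clock: 20.7
position: [0.4524, 0.159, 0.0004]
ee_rot: [180.0, 0.0, 89.9]
ft_force: [0.9, -0.2, -0.2]
gripper_width: 0.748
grip_force: 0.0
[4.52440092e-01 1.59057267e-01 4.49756043e-04] [-0.11778657  0.26142104  0.30295173]
252 [127 124 108  68  38  36  29  28  36  45  62  77  85  82  83  85  87  84
  85  85  85  84  84  83  85  84  87  86  83  83  84  86  83  85  85  89
  90 111 136 147 135 103  63  35  30  39  31  37]
255 [135 132 123  95  57  41  30  28  33  45  67  78  84  84  87  86  86  88
  86  85  82  86  83  84  83  85  85  86  80  84  84  84  84  83  83  87
  92 106 129 140 127  92  51  31  30  28  29  38]
258 [136 138 134 121  90  49  36  35  36  43  68  83  84  88  86  86  85  86
  84  81  81  83  80  82  81  85  81  82  81  82  85  82  83  86  83  86
  89 106 126 137 124  83  40  30  28  30  32  54]
2
[... 1379 characters left out ...]
6 64 68 68 67 67 71 67]
285 [64 63 62 63 53 49 52 49 48 43 48 50 41 48 46 47 48 44 46 42 46 47 47 46
 44 47 44 45 47 45 49 46 46 48 43 45 48 54 58 59 64 68 66 66 69 71 74 73]
0 (np.float64(278.56652068937865), np.float64(276.72103747459056)) (np.float64(313.205635403651), np.float64(279.94913804363495))
0.01 (np.float64(278.68531202218054), np.float64(273.42248499395953)) (np.float64(313.56095605563064), np.float64(276.6347918415466))
0.02 (np.float64(278.8057088924025), np.float64(270.07935056181185)) (np.float64(313.92113436050846), np.float64(273.2751346130815))
0.03 (np.float64(278.9277440712341), np.float64(266.690724200236)) (np.float64(314.2862706186738), np.float64(269.869230780156))
```

```bash
python3 -m crank '[[[0,0,-3,0,0,0,0.75],[0,0,-3,0,0,0,0.75],[0,0,0,0,0,0,0.75],[0,0,0,0,0,0,0.6],[0,0,0,0,0,0,0.5]]]' 15; python3 -m crank '[[[0,0,0,0,0,0,0.35],[0,0,0,0,0,0,0.35],[0,0,0,0,0,0,0.35],[0,0,0,0,0,0,0.35],[0,0,0,0,0,0,0.35]]]'; python3 -m crank '[[[0,0,0,0,0,0,0.35],[0,0,0,0,0,0,0.35],[0,0,0,0,0,0,0.35]]]' 25
```

```text
clock: 21.25
position: [0.4524, 0.159, -0.0056]
ee_rot: [180.0, 0.0, 89.9]
ft_force: [0.9, -0.2, -0.5]
gripper_width: 0.644
grip_force: 0.0
clock: 21.75
position: [0.4524, 0.1591, -0.0056]
ee_rot: [180.0, -0.0, 89.9]
ft_force: [-0.8, 1.1, 1.2]
gripper_width: 0.412
grip_force: 15.0
clock: 22.05
position: [0.4525, 0.1591, -0.0055]
ee_rot: [180.0, -0.0, 89.9]
ft_force: [0.8, 0.0, 0.3]
gripper_width: 0.407
grip_force: 25.0
```

Gripped (opening 0.41 is 36 mm). I lift, carry over to the tray and turn the jaws back.

```bash
python3 -m crank '[[[0,0,5,0,0,0,0.3],[0,0,20,0,0,0,0.3],[0,0,30,0,0,0,0.3],[0,0,30,0,0,0,0.3],[0,0,15,0,0,0,0.3]]]'; python3 -m crank '[[[10,-10,0,0,0,0.1,0.3],[20,-19,0,0,0,0.13,0.3],[22,-21,0,0,0,0.13,0.3],[22,-21,0,0,0,0.13,0.3],[22,-21,0,0,0,0.13,0.3]]]'; python3 -m crank '[[[22,-21,0,0,0,0.13,0.3],[20,-19,0,0,0,0.13,0.3],[15,-13,0,0,0,0.1,0.3],[5,-4,0,0,0,0.06,0.3],[0,0,0,0,0,0,0.3]]]'; python3 -m crank '[[[0,0,0,0,0,0,0.3],[0,0,0,0,0,0,0.3]]]'
python3 - <<'E'
from h import *
s=grab('side','s7.png');t=grab('top','t7.png');st=read_state();print(st['position'],st['ee_rot'])
a=blobs(s['image'],(15,100,50),(40,255,255),40);print(a)
print(pix(s,st['position']+[0,0,.03]))
E
```

```text
clock: 22.55
position: [0.4534, 0.1594, 0.097]
ee_rot: [179.8, -0.1, 89.9]
ft_force: [0.4, 0.0, -1.2]
gripper_width: 0.413
grip_force: 25.0
clock: 23.05
position: [0.5486, 0.0662, 0.0942]
ee_rot: [-180.0, -0.0, 125.8]
ft_force: [-0.3, 0.3, -1.8]
gripper_width: 0.411
grip_force: 25.0
clock: 23.55
position: [0.6104, 0.0085, 0.0939]
ee_rot: [-179.9, -0.0, 149.4]
ft_force: [-0.8, 0.1, -1.3]
gripper_width: 0.41
grip_force: 25.0
clock: 23.75
position: [0.6097, 0.011, 0.0942]
ee_rot: [180.0, -0.1, 149.5]
ft_force: [0.5, -0.0, -1.7]
gripper_width: 0.414
grip_force: 25.0
[0.60987246 0.01089324 0.09440042] [ 1.79984519e+02 -2.51596134e-02  1.49561604e+02]
[([226, 151, 25, 15, 71], [237.2, 158.1]), ([230, 180, 14, 21, 211], [237.3, 190.3]), ([125, 215, 17, 15, 132], [132.6, 222.8]), ([291, 230, 15, 17, 184], [297.7, 239.0]), ([227, 270, 34, 32, 378], [243.6, 284.1])]
(np.float64(235.75814489839686), np.float64(190.8123680569413))
```

```bash
python3 -m crank '[[[0,0,-15,0,0,0,0.3],[0,0,-25,0,0,0,0.3],[0,0,-25,0,0,0,0.3],[0,0,-20,0,0,0,0.3],[0,0,-12,0,0,0,0.3]]]'; python3 -m crank '[[[0,0,-2,0,0,0,0.3],[0,0,0,0,0,0,0.3],[0,0,0,0,0,0,0.3]]]'; python3 -m crank '[[[0,0,-2,0,0,0,0.3],[0,0,-1,0,0,0,0.3],[0,0,0,0,0,0,0.3]]]'; python3 -m crank '[[[0,0,-1,0,0,0,0.3],[0,0,-1,0,0,0,0.3],[0,0,0,0,0,0,0.3]]]'
```

```text
clock: 24.35
position: [0.6083, 0.0103, -0.0055]
ee_rot: [-179.9, -0.2, 149.5]
ft_force: [0.6, -0.0, -2.2]
gripper_width: 0.414
grip_force: 25.0
clock: 24.65
position: [0.6114, 0.01, -0.0035]
ee_rot: [179.9, 0.1, 149.5]
ft_force: [-1.3, -0.2, -2.2]
gripper_width: 0.411
grip_force: 25.0
clock: 24.95
position: [0.6105, 0.0101, -0.0074]
ee_rot: [180.0, 0.0, 149.5]
ft_force: [-0.2, -0.4, -1.8]
gripper_width: 0.413
grip_force: 25.0
clock: 25.25
position: [0.6102, 0.01, -0.0098]
ee_rot: [-180.0, -0.0, 149.5]
ft_force: [-0.1, 0.2, -0.9]
gripper_width: 0.412
grip_force: 25.0
```

```bash
python3 -m crank '[[[0,0,-1,0,0,0,0.3],[0,0,0,0,0,0,0.3],[0,0,0,0,0,0,0.3]]]'; python3 -m crank '[[[0,0,-1,0,0,0,0.3],[0,0,0,0,0,0,0.3],[0,0,0,0,0,0,0.3]]]'
```

```text
clock: 25.55
position: [0.6103, 0.01, -0.0107]
ee_rot: [180.0, 0.0, 149.5]
ft_force: [-0.7, 0.5, -1.9]
gripper_width: 0.41
grip_force: 25.0
clock: 25.85
position: [0.6105, 0.01, -0.0111]
ee_rot: [180.0, 0.0, 149.5]
ft_force: [-3.2, -0.6, 4.4]
gripper_width: 0.409
grip_force: 25.0
```

Contact, about 6 N on the tray floor. I open to 0.65, rise straight up, and check.

```bash
python3 -m crank '[[[0,0,0,0,0,0,0.45],[0,0,0,0,0,0,0.5],[0,0,0,0,0,0,0.55],[0,0,0,0,0,0,0.6],[0,0,0,0,0,0,0.65]]]'; python3 -m crank '[[[0,0,0,0,0,0,0.65],[0,0,0,0,0,0,0.65],[0,0,5,0,0,0,0.65],[0,0,20,0,0,0,0.65],[0,0,30,0,0,0,0.65]]]'; python3 -m crank '[[[0,0,30,0,0,0,0.65],[0,0,30,0,0,0,0.65],[0,0,20,0,0,0,0.65],[0,20,0,0,0,0,0.65],[0,40,0,0,0,0,0.65]]]';python3 -m crank '[[[0,40,0,0,0,0,0.65],[0,40,0,0,0,0,0.65],[0,40,0,0,0,0,0.65],[0,20,0,0,0,0,0.65],[0,0,0,0,0,0,0.65]]]'
python3 - <<'E'
from h import *
s=grab('side','s8.png');t=grab('top','t8.png');st=read_state();print(st['position'])
print('side',blobs(s['image'],(15,100,50),(40,255,255),40))
print('top',blobs(t['image'],(18,110,80),(40,255,255),30))
print('pred bush tray',pix(s,[.6103,.01,.022]),pix(t,[.6103,.01,.042]))
d0=cv2.imread('pics/top0.png')[:,:,::-1]
for nm,lo,hi in[('wax',(60,120,50),(88,255,255)),('red',(0,170,100),(5,255,255)),('orange',(8,180,150),(17,255,255))]:
    print(nm,blobs(d0,lo,hi),blobs(t['image'],lo,hi))
for n,p in(('gauge top seated',[.4523,.041,.096]),('collar',[.4523,.041,.052])): print(n,pix(s,p),pix(t,p))
im=s['image'].mean(2).astype(int)
for v in range(206,236,2): print(v,im[v,290:308])
dif=np.abs(d0.astype(int)-t['image']).max(2)[205:270,232:262]; print('caliper diff',(dif>50).sum())
E
```

```text
clock: 26.35
position: [0.6103, 0.01, -0.0118]
ee_rot: [180.0, 0.0, 149.5]
ft_force: [0.2, -0.3, 1.0]
gripper_width: 0.613
grip_force: 0.0
clock: 26.85
position: [0.6087, 0.01, 0.0425]
ee_rot: [-179.9, -0.2, 149.5]
ft_force: [0.3, -0.7, -0.5]
gripper_width: 0.644
grip_force: 0.0
clock: 27.35
position: [0.6117, 0.0658, 0.1254]
ee_rot: [180.0, 0.2, 149.1]
ft_force: [0.6, 0.3, 0.4]
gripper_width: 0.65
grip_force: 0.0
clock: 27.85
position: [0.6094, 0.2143, 0.1232]
ee_rot: [179.9, -0.1, 149.9]
ft_force: [0.3, 0.0, 0.8]
gripper_width: 0.649
grip_force: 0.0
[0.61062212 0.20829486 0.12338092]
side [([196, 187, 34, 23, 107], [211.1, 198.3]), ([125, 215, 17, 15, 120], [132.7, 222.4]), ([231, 216, 13, 19, 196], [237.2, 224.8]), ([291, 229, 16, 18, 191], [298.0, 238.2]), ([239, 268, 22, 18, 139], [250.1, 275.1]), ([228, 271, 28, 32, 188], [239.1, 288.0])]
top [([214, 170, 13, 14, 113], [219.8, 176.5]), ([200, 228, 14, 14, 58], [207.1, 233.9])]
pred bush tray (np.float64(237.1308662347825), np.float64(224.4633647657712)) (np.float64(219.68086930471722), np.float64(175.36739647761124))
wax [([107
[... 991 characters left out ...]
  88  60  47  49  53  55  56  61  60  61  60  72  73  85  84]
220 [129 123 104  72  52  49  50  50  47  48  53  52  52  46  49  47  50  48]
222 [138 135 133 114  92  70  51  50  51  48  50  49  57  70  95 110 112 100]
224 [148 150 150 140 124  87  55  49  50  50  50  51  66  99 135 147 147 147]
226 [153 153 155 146 127  92  59  53  53  53  54  69  85 117 148 154 149 151]
228 [152 152 151 133 104  79  68  57  58  58  65  79 114 155 162 161 158 152]
230 [143 138 128 116 106 110 107  94  80  94 114 136 154 160 156 156 152 149]
232 [107 102 105 120 131 129 130 113 108 118 130 143 146 145 147 136 134 135]
234 [ 85  86  83  91 100 104 109 114 123 122 127 121 117 109  98  91  94  99]
caliper diff 0
```

The gauge top is at the seated position, the bush is upright in the tray, and the wax block and caliper haven't moved. Handing in.

```bash
python3 -c "
from plant import arm
print(arm.finish_job())"
```

```text
the job is handed in; nothing more can be done
None
```

Job handed in: the left bush (at y ≈ 0.159) was the narrow one and now stands upright in the tray, the gauge stands fully home in the other bush on the plate, and the caliper and wax block were not moved.

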